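Knock the sprung catch home and lift the tray out level

TASK

Free the plywood carrying tray from its dock: pick up the round wooden mallet, knock the catch's steel peg fully down with it (not with the gripper), and stand the mallet back up on the bench. Then take the tray by its handle, slide it out from under the dock's lip, lift it about 10 cm above the dock and finish while still holding it there, steady and level, with the jar standing in it. Leave the clamps, the bench hook and the roller alone.

Things in the scene. Friction and masses are not known exactly. Their poses are not given: they have to be found in the camera images.
- mallet_grip (a point): Round wooden mallet standing on the flat end of its head, handle up; 155 mm tall, about 0.32 kg. Head 52 to 56 mm across, lowest 72 mm; above it the handle, 26 mm round. This point: on its axis, 125 mm above the flat striking end, 30 mm below the handle's top; z along the handle, up. The striking end knocks the peg.
- peg_top (a point): Centre of the flat top of the catch's steel striking peg (head 26 mm across), 57 mm above the bench when up, 41 mm when fully down; moves straight down. The peg stands at x = -155 mm, y = 0 in the dock's frame, 65 mm beyond the parked tray's edge.
- catch (a joint): Travel of the sprung catch, m: 0 up, 0.016 fully down on a rigid stop. Needs 7 to 9 N, stays where it is left. Peg and stop blade are one part; the blade (60 mm wide, 12 mm thick, 13 mm above the plate when up) stands outside the tray's -x edge. Fully down it is sunk in the plate and the tray can slide over it, 45 mm at most before it meets the peg.
- tray_grip (a point): Centre of the tray's handle bar, 90 mm above the tray's underside, over its middle; 112 mm above the bench when parked. Bar along this frame's y, 104 mm free length, 18 mm thick (x), 24 mm tall. Tray: plywood, 180 (x) by 140 mm (y), base 8 mm thick, rim 24 mm high, about 0.4 kg. z up. To free it (catch down), slide it along its own -x by 17 to 45 mm (30 is right), then lift.
- jar_center (a point): Centre (half-way up) of a small glass jar with a screw lid, 36 mm across, 45 mm tall, about 0.07 kg, standing loose on the tray's floor (8 mm above the tray's underside), its top at least 20 mm below the handle bar. z up.
- dock: Grey steel dock plate fixed to the bench, 22 mm thick, x from -190 to +120 mm, 170 mm wide (y). Origin on the bench under the middle of the parked tray (frames parallel); z up. At its +x end a dark steel lip with side cheeks, 3 mm above the tray's base, overlaps the base's last 15 mm; its top is 41 mm above the bench.
- clamp_low: The lower of two crossed purple spring clamps, 150 mm long, 22 mm thick, lying flat; origin at its underside's centre. To be left alone.
- clamp_top: The upper purple spring clamp, same size, lying across the lower one; origin at its underside's centre. To be left alone.
- bench_hook: Steel bench hook (Z-shaped, 160 mm long, 80 mm across, 70 mm tall) standing on its edge; origin at its underside's centre. To be left alone.
- roller: White plastic roller with a handle, 40 mm thick, about 200 mm long, lying down; origin under the middle of the roller. To be left alone.
Not all that is in view belongs to the job. Leave any blue or orange look-alike of the part that bears tray_grip alone.

How it is judged:
By the outcome, as a careful person would: the job done as asked, in the order asked, and still so for the second after the job is handed in, while the arm keeps its last pose, push and grip.
It also fails if it takes over 50 s, if anything falls off the work surface, if the arm or the gripper's body presses on something with over 40 N, if the wrist force passes 120 N, or if a joint passes its speed limit or range.

ROBOT

A 7-joint arm with a two-finger parallel gripper is mounted at the origin on the work surface. World frame = base frame: x ahead of the robot, y to its left, z up, the work surface at z = 0. Lengths are in m, angles in rad, forces in N, time in s.
With the tool pointing down it reaches from about 0.35 to 0.9 m from the base axis. Payload 8.1 kg.
Tool frame: the origin (TCP) lies on the centre line of the jaws, within the pads' length; the fingertips stand 17 mm ahead of it and the grasp point (between the pads) lies 2 mm behind it; x points along the fingers, z is the direction in which the jaws open and shut, and the axes are right-handed (so a half turn about x gives the same grasp; the last joint's range is limited). The gripper opens to 92 mm and grips with 3 to 60 N. Pads are 19 mm wide; open, the fingers measure 130 mm over their backs; the gripper's body (75 mm by 190 mm) begins 47 mm behind the grasp point.
Start: joints at [1.223, 0.434, 0.025, 1.573, -0.012, 1.134, -0.075], TCP at [0.151, -0.606, 0.244] pointing down, gripper open.
Joint ranges: [-2.62, 2.62], [-0.44, 2.09], [-1.27, 1.32], [0.08, 2.57], [-1.32, 4.46], [0.12, 2], [-2.74, 2.74]. Speed limits (rad/s): [2.22, 2.22, 3.01, 3.01, 3.14, 3.14, 3.14].

INTERFACE

Orientations are given as a unit quaternion [x, y, z, w].
In Python, from workcell import * gives the robot as it stands. The module is installed in compiled form; this text tells all that it offers.
- The arm moves only by the tool apply_moves, never from a script. Its argument "steps" is a list of rows, each a list of 3 entries, a list of its own where there are three numbers: the shift along the world's x, y, z in cm, then the turn, a rotation vector about the world's x, y, z in rad, then the finger opening in cm, from 0 to 9.18. A call has 1 to 10 rows; each row is the pose to reach, as a shift and turn from the pose commanded when the call began; what a row does not reach only later rows make up. A row lasts 1/10 s, in which the tool goes at most 50 mm and 8.59 degrees, less where a joint would pass 70% of its speed; a pose out of reach is approached as far as the arm can. A call with a gripper value outside its range is refused whole. The fingers move at their own pace and stop on an object; "grip_force" is the grip in N (left out, the last holds). Time passes only in rows, so rows that repeat a pose let the fingers close. It gives the time, the measured TCP pose, the force and the opening at its end, in the units of the state.
- get_obs(): the state, without advancing time (a new reading comes with each control period).
- snapshot(name): name is "side" or "top"; returns a dict with "image" (420x560x3 uint8, red, green, blue), "mtx" (3x3 intrinsics, pixels), "cam_to_world" (4x4, takes a point from camera to world coordinates). Camera axes: x right, y up, looking along -z (the intrinsics and any distortion apply to the point x, -y, -z); pixel columns grow to the right and rows downward; lengths in m; the calibration is good to about 2 mm. A picture is of the moment at which its call begins. There is no depth.
- sign_off(): hands the job in, once; it reports no verdict.
The state is a dict: "clock": time; "q": joint angles; "qvel": joint speeds; "joint_torque": joint torques, N m; "eef_pos": TCP position; "tcp_rot": TCP orientation; "ft_force": force on the tool from outside, world axes, zero at the start; "moment": the same for the moment, N m; "finger_gap": finger opening in m.
Only numpy, scipy, OpenCV 4.12 (cv2) and the standard library are available. Lean on these libraries where they do the work, as an engineer would, in place of code of your own. Each camera call takes 0.05 s, during which the arm holds its last target.

## Working session

There is one attempt and no reset: what is moved stays moved. The work goes in short steps, Python scripts to look and compute and a tool call to move; the robot and the scene stay as the last step left them, time stands still between calls to the robot, and variables do not carry over. Pictures are saved under pics/ and viewed, and the job is handed in when it is done.

Besides the shell and the picture viewer there is one more tool, called after "Call:" by a JSON object that holds its "method" and its "body". apply_moves: Moves the arm, as the interface text tells. Its arguments: {"type":"object","properties":{"steps":{"type":"array","items":{"type":"array"}},"grip_force":{"type":"number"}},"required":["steps"]}

```bash
mkdir -p pics; python3 - <<'E'
from workcell import *
import cv2,numpy as np
o=get_obs();print(o)
for n in("side","top"):
    s=snapshot(n);cv2.imwrite(f"pics/{n}0.png",s["image"][:,:,::-1]);print(n,s["mtx"],s["cam_to_world"],[k for k in s])
    np.savez(f"{n}0.npz",**s)
E
```

```text
{'clock': 0.0, 'q': array([ 1.22337356,  0.43518924,  0.02498168,  1.57410614, -0.01160401,
        1.1340004 , -0.07511482]), 'qvel': array([ 4.34465006e-04,  1.00737478e-03,  1.05612555e-03,  3.93875509e-04,
       -1.55542189e-03, -2.74103399e-04,  7.50688666e-05]), 'joint_torque': array([-1.27136675e-03, -6.67854595e+01,  9.84739959e-01, -3.14460325e+01,
       -6.05982752e-02,  4.30515117e-02,  1.58297139e-04]), 'eef_pos': array([ 0.1513139 , -0.60590108,  0.24296252]), 'tcp_rot': array([ 0.43553013,  0.55775382, -0.43493335,  0.55682776]), 'ft_force': array([-0.19287264, -0.44774902, -0.15731851]), 'moment': array([-0.01998944,  0.02416547, -0.05616164]), 'finger_gap': 0.0922329939715785}
side [[498.51822766   0.         280.99321231]
 [  0.         498.51822766 209.75386203]
 [  0.           0.           1.        ]] [[-0.93094017  0.2592457  -0.25718099  0.16226191]
 [-0.36478237 -0.6927098   0.62216313  1.03433141]
 [-0.01685868  0.67301174  0.73943964  1.18937962]
 [ 0.          0.          0.          1.        ]] ['image', 'mtx', 'cam_to_world']
top [[405.55809871   0.         280.49234846]
 [  0.         405.55809871 210.25404761]
 [  0.           0.           1.        ]] [[-0.01743679  0.99783255 -0.06345196  0.45842028]
 [-0.99982002 -0.01787568 -0.00635575  0.13628438]
 [-0.00747622  0.06332972  0.99796466  1.1530313 ]
 [ 0.          0.          0.          1.        ]] ['image', 'mtx', 'cam_to_world']
```

View pics/side0.png

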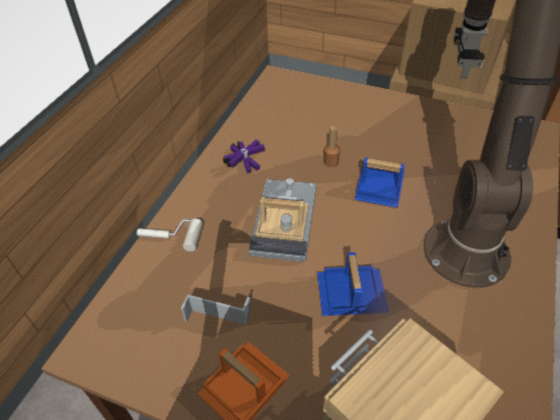

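View pics/top0.png

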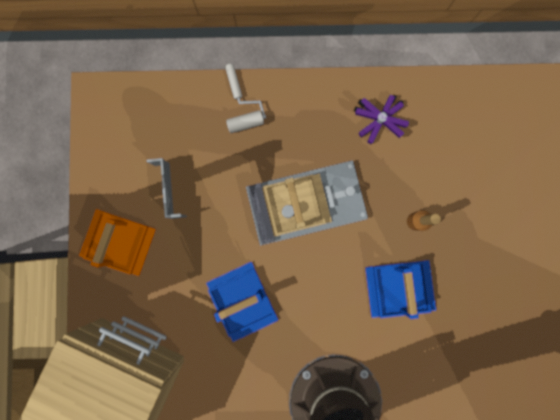

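The pictures show the plywood tray in its grey dock at top px (300,203), with the peg at about (350,190). The mallet is at top (425,220) and side (332,148). The clamps, roller and hook are well clear. I'll zoom in to measure.

```bash
python3 - <<'E'
import cv2,numpy as np
t=np.load("top0.npz")["image"][:,:,::-1];s=np.load("side0.npz")["image"][:,:,::-1]
cv2.imwrite("pics/tz.png",cv2.resize(t[150:255,235:455],None,fx=3.6,fy=3.6,interpolation=cv2.INTER_CUBIC))
cv2.imwrite("pics/sz.png",cv2.resize(s[115:270,235:350],None,fx=3.8,fy=3.8,interpolation=cv2.INTER_CUBIC))
E
```

```text
(no output)
```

View pics/tz.png

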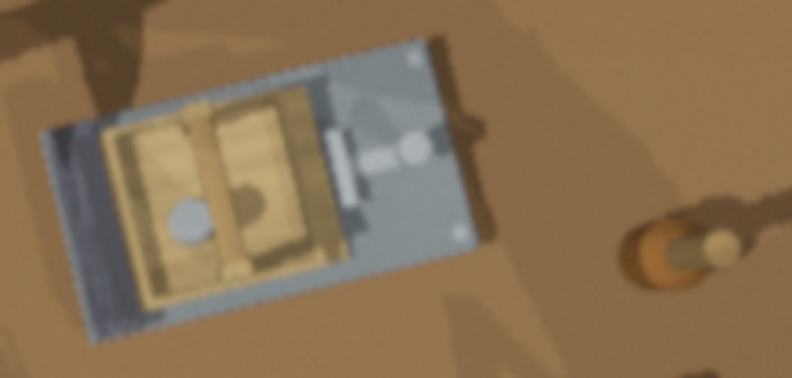

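View pics/sz.png

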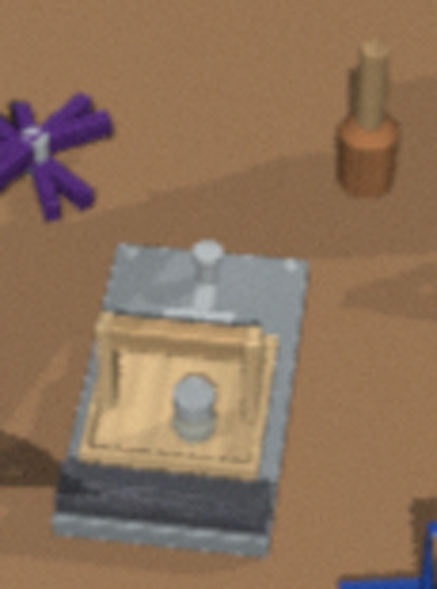

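```bash
cat > h.py <<'E'
import numpy as np
def load(n):
    d=np.load(n); return d["mtx"],d["cam_to_world"]
def ray(c,px):
    K,T=c; p=np.linalg.solve(K,[px[0],px[1],1.]); d=T[:3,:3]@np.array([p[0],-p[1],-1.])
    return T[:3,3],d/np.linalg.norm(d)
def plane(c,px,z):
    o,d=ray(c,px); return o+d*(z-o[2])/d[2]
def tri(c1,p1,c2,p2):
    o1,d1=ray(c1,p1);o2,d2=ray(c2,p2)
    t=np.linalg.lstsq(np.c_[d1,-d2],o2-o1,rcond=None)[0]
    a=o1+d1*t[0];b=o2+d2*t[1];return (a+b)/2,np.linalg.norm(a-b)
E
python3 - <<'E'
from h import *
np.set_printoptions(precision=4,suppress=True)
T=load("top0.npz");S=load("side0.npz")
t=lambda u,v:(235+(u+.5)/3.6-.5,150+(v+.5)/3.6-.5)
s=lambda u,v:(235+(u+.5)/3.8-.5,115+(v+.5)/3.8-.5)
print("peg",plane(T,t(415,148),.057),plane(S,s(208,249),.057),tri(T,t(415,148),S,s(208,249)))
print("mal",plane(T,t(722,247),.155),plane(S,s(374,46),.155),tri(T,t(722,247),S,s(374,46)))
a,b=plane(T,t(428,38),.022),plane(T,t(476,246),.022)
print("dock -x end",a,b,np.linalg.norm(a-b))
c,d=plane(T,t(42,132),.041),plane(T,t(94,340),.041);print("+x",c,d,np.linalg.norm(c-d))
e,f=plane(T,t(197,103),.124),plane(T,t(238,270),.124);print("bar",e,f,np.linalg.norm(e-f),(e+f)/2)
ax=((c+d)-(a+b))/2
for n,v in(("ax",ax),("bar",e-f),("end",a-b),("pegbar",(e+f)/2-plane(T,t(415,148),.057))):print(n,np.degrees(np.arctan2(v[1],v[0])),np.linalg.norm(v[:2]))
print("jar",plane(T,t(190,220),.075))
print("side bar", [plane(S,s(*p),.124) for p in((103,315),(265,322))])
E
python3 - <<'E'
import sys;sys.path.insert(0,'.')
from workcell import *
from scipy.spatial.transform import Rotation as R
print(R.from_quat(get_obs()["tcp_rot"]).as_matrix().round(3))
E
```

```text
peg [ 0.5777 -0.046   0.057 ] [ 0.578  -0.0489  0.057 ] (array([ 0.5771, -0.0455,  0.0605]), np.float64(0.0006422477427570836))
mal [ 0.4954 -0.2369  0.155 ] [ 0.4962 -0.2409  0.155 ] (array([ 0.495 , -0.2353,  0.1595]), np.float64(0.000457256879662685))
dock -x end [ 0.6677 -0.0644  0.022 ] [ 0.5045 -0.0968  0.022 ] 0.1664334574120708
+x [0.597  0.2365 0.041 ] [0.4374 0.199  0.041 ] 0.16396689474469334
bar [0.6054 0.1188 0.124 ] [0.4864 0.0921 0.124 ] 0.1219243794189348 [0.5459 0.1054 0.124 ]
ax 102.99901949004422 0.3061765349949613
bar 12.621584998197438 0.1219243794189348
end 11.230109249197374 0.1664334574120708
pegbar 101.8879577298158 0.15472312989814335
jar [0.5253 0.1247 0.075 ]
side bar [array([0.604 , 0.1123, 0.124 ]), array([0.4834, 0.0753, 0.124 ])]
[[-0.     0.97   0.242]
 [ 0.001  0.242 -0.97 ]
 [-1.    -0.    -0.001]]
```

The measurements agree with the given sizes: the bar is 0.155 m from the peg, and the two views differ by 2–4 mm. The dock x axis lies at about 102.4°, which puts the jaws already within 1.6° of the bar's cross direction. Next I move over the mallet.

Call:
{"method": "apply_moves", "body": {"steps": [[[2,2,0],[0,0,0],9.1],[[5,5.4,0],[0,0,0],9.1],[[8.5,9,0],[0,0,-0.02],9.1],[[12,12.8,0],[0,0,-0.028],9.1],[[15.5,16.5,0],[0,0,-0.028],9.1],[[19,20.3,0],[0,0,-0.028],9.1],[[22.5,24,0],[0,0,-0.028],9.1],[[26,27.7,0],[0,0,-0.028],9.1],[[29.5,31.5,0],[0,0,-0.028],9.1],[[32,34,0],[0,0,-0.028],9.1]]}}

```text
clock: 1.1
eef_pos: [0.4727, -0.2638, 0.2436]
tcp_rot: [0.443, 0.552, -0.443, 0.551]
ft_force: [1.1, 0.4, 0.6]
finger_gap: 0.0907
```

Call:
{"method": "apply_moves", "body": {"steps": [[[1.5,1.7,0],[0,0,0],9.1],[[2.4,2.7,0],[0,0,0],9.1],[[2.4,2.7,0],[0,0,0],9.1],[[2.4,2.7,0],[0,0,0],9.1],[[2.4,2.7,0],[0,0,0],9.1]]}}

```text
clock: 1.6
eef_pos: [0.4942, -0.2412, 0.2437]
tcp_rot: [0.443, 0.551, -0.444, 0.55]
ft_force: [-0.1, 0.1, 0.4]
finger_gap: 0.091
```

```bash
cat > look.py <<'E'
import sys
from workcell import *
import cv2,numpy as np
o=get_obs()
for k in("clock","eef_pos","tcp_rot","ft_force","finger_gap","q"):print(k,np.round(o[k],4))
tag=sys.argv[1]
bx=list(map(int,sys.argv[2:10])) 
ims=[]
for n,b in(("top",bx[:4]),("side",bx[4:])):
    s=snapshot(n);np.savez(f"{n}{tag}.npz",**s)
    c=s["image"][b[1]:b[3],b[0]:b[2],::-1];f=min(395/c.shape[1],590/c.shape[0]);print(n,"scale",f,"origin",b[:2])
    c=cv2.resize(c,None,fx=f,fy=f,interpolation=cv2.INTER_CUBIC)
    p=np.zeros((590,396,3),np.uint8);p[:c.shape[0],:c.shape[1]]=c;ims.append(p)
cv2.imwrite(f"pics/{tag}.png",np.hstack(ims))
E
python3 look.py a 370 150 490 290 270 80 400 220
```

```text
clock 1.6
eef_pos [ 0.4942 -0.2412  0.2437]
tcp_rot [ 0.4434  0.5506 -0.4441  0.5505]
ft_force [-0.1464  0.1155  0.3992]
finger_gap 0.091
q [ 0.4883  0.3238 -0.1724  1.7462  0.0631  1.0774 -1.0621]
top scale 3.2916666666666665 origin [370, 150]
side scale 3.0384615384615383 origin [270, 80]
```

View pics/a.png

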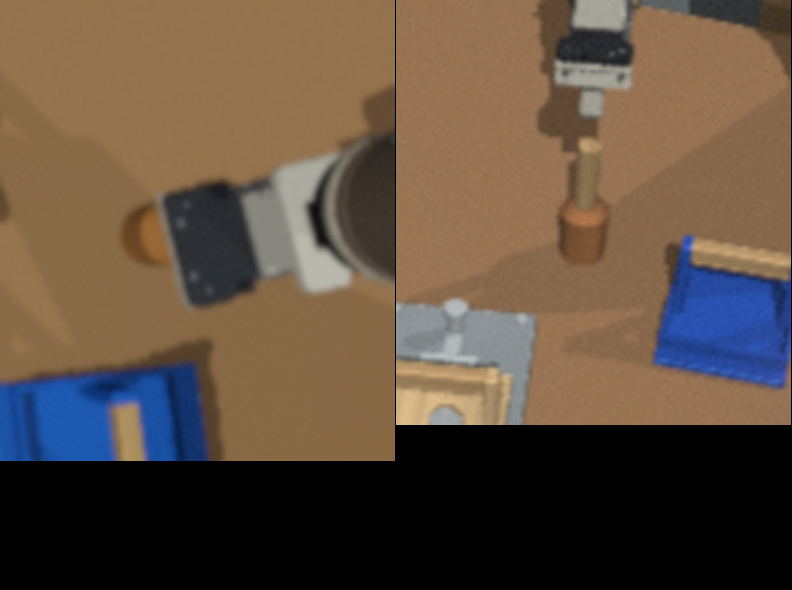

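The gripper stands over the mallet, with the side view showing the fingers at (590,100) right above the handle top at (590,145). I descend and grip.

Call:
{"method": "apply_moves", "body": {"steps": [[[0.1,0.2,-2],[0,0,0],9.1],[[0.1,0.2,-5],[0,0,0],9.1],[[0.1,0.2,-8],[0,0,0],9.1],[[0.1,0.2,-10.5],[0,0,0],9.1],[[0.1,0.2,-12],[0,0,0],9.1],[[0.1,0.2,-12],[0,0,0],9.1],[[0.1,0.2,-12],[0,0,0],9.1]]}}

```text
clock: 2.4
eef_pos: [0.4963, -0.238, 0.1241]
tcp_rot: [0.443, 0.551, -0.443, 0.551]
ft_force: [0.6, 0.4, 0.4]
finger_gap: 0.0912
```

Call:
{"method": "apply_moves", "body": {"steps": [[[0,0,0],[0,0,0],5],[[0,0,0],[0,0,0],3.5],[[0,0,0],[0,0,0],2.5],[[0,0,0],[0,0,0],1.5],[[0,0,0],[0,0,0],1.5],[[0,0,0],[0,0,0],1.5],[[0,0,0],[0,0,0],1.5],[[0,0,0],[0,0,0],1.5],[[0,0,0],[0,0,0],1.5],[[0,0,0],[0,0,0],1.5]], "grip_force": 45}}

```text
clock: 3.4
eef_pos: [0.4963, -0.2374, 0.1236]
tcp_rot: [0.443, 0.551, -0.443, 0.551]
ft_force: [0.5, -0.1, -1.5]
finger_gap: 0.0254
```

Call:
{"method": "apply_moves", "body": {"steps": [[[0,0,1],[0,0,0],1.5],[[0,0,3.5],[0,0,0],1.5],[[0,0,6],[0,0,0],1.5],[[0.5,1,8.5],[0,0,0],1.5],[[1.5,3.5,9],[0,0,0],1.5],[[2.8,6.5,9],[0,0,0],1.5],[[4,9.5,9],[0,0,0],1.5],[[5.4,12.5,9],[0,0,0],1.5],[[6.7,15.5,9],[0,0,0],1.5],[[7.6,17.9,9],[0,0,0],1.5]]}}

```text
clock: 4.4
eef_pos: [0.5729, -0.056, 0.2142]
tcp_rot: [0.443, 0.552, -0.442, 0.551]
ft_force: [0.6, 0.3, -2.7]
finger_gap: 0.0257
```

Call:
{"method": "apply_moves", "body": {"steps": [[[0.5,1.1,0],[0,0,0],1.5],[[0.5,1.1,0],[0,0,0],1.5],[[0.5,1.1,0],[0,0,0],1.5],[[0.5,1.1,0],[0,0,0],1.5]]}}

```text
clock: 4.8
eef_pos: [0.5769, -0.0496, 0.2137]
tcp_rot: [0.443, 0.55, -0.444, 0.551]
ft_force: [-0.8, -0.2, -3.2]
finger_gap: 0.0254
```

```bash
python3 look.py b 240 130 440 270 220 50 380 270
```

```text
clock 4.8
eef_pos [ 0.5769 -0.0496  0.2137]
tcp_rot [ 0.4432  0.5505 -0.4442  0.5507]
ft_force [-0.8433 -0.1878 -3.1529]
finger_gap 0.0254
q [ 0.1604  0.4019 -0.23    1.7121  0.1049  1.0402 -1.4618]
top scale 1.975 origin [240, 130]
side scale 2.46875 origin [220, 50]
```

View pics/b.png

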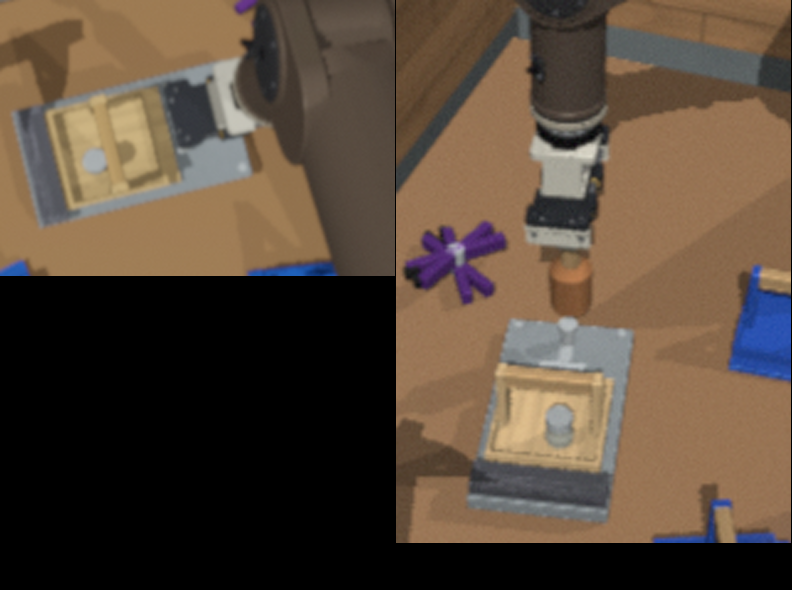

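The mallet hangs upright, centred over the peg at side crop (568,325), and the fingers clear the tray. I lower it onto the peg in stages and watch the force.

Call:
{"method": "apply_moves", "body": {"steps": [[[0.1,0.2,-1],[0,0,0],1.5],[[0.1,0.2,-2.3],[0,0,0],1.5],[[0.1,0.2,-3.2],[0,0,0],1.5],[[0.1,0.2,-3.7],[0,0,0],1.5],[[0.1,0.2,-4.1],[0,0,0],1.5],[[0.1,0.2,-4.3],[0,0,0],1.5],[[0.1,0.2,-4.3],[0,0,0],1.5]], "grip_force": 58}}

```text
clock: 5.6
eef_pos: [0.5783, -0.0454, 0.1705]
tcp_rot: [0.443, 0.551, -0.443, 0.551]
ft_force: [0.5, 0.1, -2.7]
finger_gap: 0.0251
```

Call:
{"method": "apply_moves", "body": {"steps": [[[0,0,-0.2],[0,0,0],1.5],[[0,0,-0.4],[0,0,0],1.5],[[0,0,-0.6],[0,0,0],1.5]]}}

```text
clock: 5.9
eef_pos: [0.5788, -0.0453, 0.165]
tcp_rot: [0.443, 0.551, -0.443, 0.551]
ft_force: [-2.0, -0.5, 3.9]
finger_gap: 0.0253
```

```bash
python3 look.py c 240 130 440 270 240 130 340 230
```

```text
clock 5.9
eef_pos [ 0.5788 -0.0453  0.165 ]
tcp_rot [ 0.4432  0.5509 -0.4428  0.5514]
ft_force [-2.0231 -0.4785  3.8729]
finger_gap 0.0253
q [ 0.1499  0.4529 -0.2272  1.7659  0.1228  0.9357 -1.4821]
top scale 1.975 origin [240, 130]
side scale 3.95 origin [240, 130]
```

View pics/c.png

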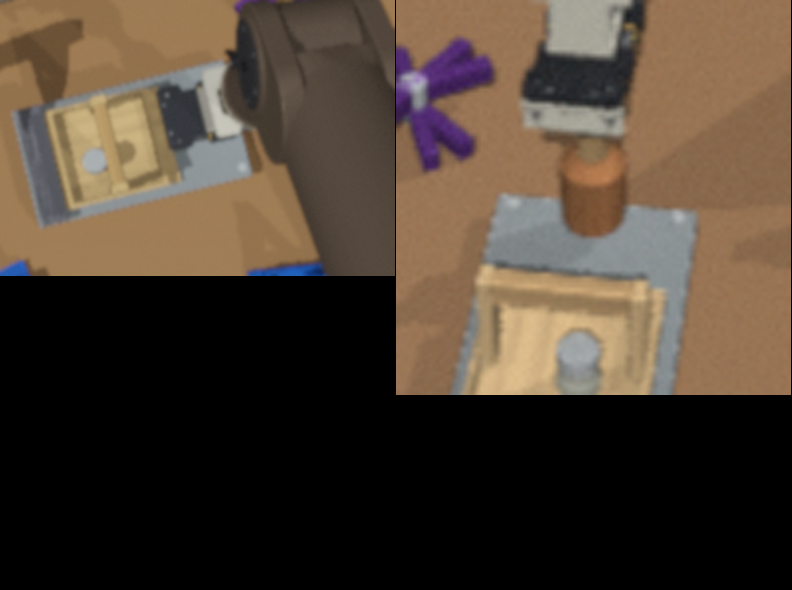

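The mallet's end is on the peg and the blade is no longer visible above the plate. I keep pressing until the rigid stop shows in the force.

Call:
{"method": "apply_moves", "body": {"steps": [[[0,0,-0.1],[0,0,0],1.5],[[0,0,-0.1],[0,0,0],1.5]]}}

```text
clock: 6.2
eef_pos: [0.5789, -0.0453, 0.1644]
tcp_rot: [0.443, 0.551, -0.443, 0.551]
ft_force: [-3.4, 0.6, 7.7]
finger_gap: 0.0252
```

Call:
{"method": "apply_moves", "body": {"steps": [[[0,0,-0.1],[0,0,0],1.5],[[0,0,-0.1],[0,0,0],1.5]]}}

```text
clock: 6.4
eef_pos: [0.5791, -0.0453, 0.1643]
tcp_rot: [0.443, 0.551, -0.443, 0.552]
ft_force: [-4.0, -0.2, 15.6]
finger_gap: 0.0253
```

Call:
{"method": "apply_moves", "body": {"steps": [[[0,0,-0.15],[0,0,0],1.5],[[0,0,-0.15],[0,0,0],1.5],[[0,0,-0.15],[0,0,0],1.5]]}}

```text
clock: 6.7
eef_pos: [0.5796, -0.0454, 0.164]
tcp_rot: [0.444, 0.55, -0.442, 0.552]
ft_force: [-7.0, -0.6, 26.4]
finger_gap: 0.0249
```

The peg is on its rigid stop: TCP z stays at 0.164 while the force climbs to 26 N. I lift off and look.

Call:
{"method": "apply_moves", "body": {"steps": [[[0,0,1],[0,0,0],1.5],[[0,0,3],[0,0,0],1.5],[[0,0,5.3],[0,0,0],1.5],[[-1,-2.3,5.5],[0,0,0],1.5],[[-2.3,-5.3,5.5],[0,0,0],1.5],[[-3.5,-8.3,5.5],[0,0,0],1.5],[[-4.8,-11.3,5.5],[0,0,0],1.5],[[-6.2,-14.5,5.5],[0,0,0],1.5],[[-7.5,-17.5,5.5],[0,0,0],1.5],[[-8.2,-19.2,5.5],[0,0,0],1.5]]}}

```text
clock: 7.7
eef_pos: [0.4946, -0.2405, 0.2157]
tcp_rot: [0.443, 0.551, -0.444, 0.55]
ft_force: [-0.3, 1.5, -2.8]
finger_gap: 0.0252
```

Call:
{"method": "apply_moves", "body": {"steps": [[[0,0,0],[0,0,0],1.5],[[0,0,0],[0,0,0],1.5],[[0,0,0],[0,0,0],1.5]]}}

```text
clock: 8.0
eef_pos: [0.497, -0.236, 0.216]
tcp_rot: [0.443, 0.552, -0.442, 0.551]
ft_force: [0.3, 0.3, -3.3]
finger_gap: 0.0255
```

```bash
python3 look.py d 240 140 380 260 240 70 370 230
```

```text
clock 8.0
eef_pos [ 0.497 -0.236  0.216]
tcp_rot [ 0.4427  0.5517 -0.4423  0.5514]
ft_force [ 0.2986  0.2542 -3.2755]
finger_gap 0.0255
q [ 0.4813  0.35   -0.1771  1.7822  0.0703  1.0158 -1.0747]
top scale 2.8214285714285716 origin [240, 140]
side scale 3.0384615384615383 origin [240, 70]
```

View pics/d.png

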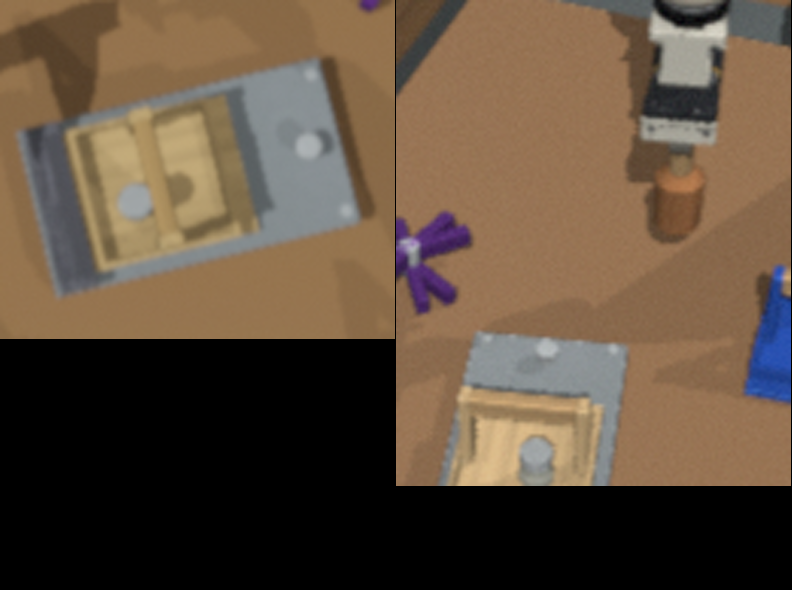

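The blade is sunk into the plate and the peg sits low at side crop (547,347). The mallet hangs straight. I put it down.

Call:
{"method": "apply_moves", "body": {"steps": [[[0,0,-1.5],[0,0,0],1.5],[[0,0,-4],[0,0,0],1.5],[[0,0,-6.5],[0,0,0],1.5],[[0,0,-8.2],[0,0,0],1.5],[[0,0,-8.9],[0,0,0],1.5],[[0,0,-9.1],[0,0,0],1.5],[[0,0,-9.2],[0,0,0],1.5],[[0,0,-9.2],[0,0,0],1.5]]}}

```text
clock: 8.9
eef_pos: [0.4971, -0.2374, 0.1251]
tcp_rot: [0.443, 0.551, -0.443, 0.552]
ft_force: [0.0, -0.5, -2.7]
finger_gap: 0.0254
```

Call:
{"method": "apply_moves", "body": {"steps": [[[0,0,-0.1],[0,0,0],1.5],[[0,0,-0.2],[0,0,0],1.5],[[0,0,-0.2],[0,0,0],1.5],[[0,0,-0.2],[0,0,0],1.5]]}}

```text
clock: 9.3
eef_pos: [0.4971, -0.2377, 0.1235]
tcp_rot: [0.443, 0.55, -0.443, 0.552]
ft_force: [-1.6, 0.6, 5.6]
finger_gap: 0.0253
```

Contact is on the bench at the expected height. I release gently and rise.

Call:
{"method": "apply_moves", "body": {"steps": [[[0,0,0.05],[0,0,0],2.4],[[0,0,0.05],[0,0,0],2.8],[[0,0,0.05],[0,0,0],3.5],[[0,0,0.05],[0,0,0],5],[[0,0,0.05],[0,0,0],7],[[0,0,0.05],[0,0,0],9.1],[[0,0,0.05],[0,0,0],9.1],[[0,0,0.05],[0,0,0],9.1],[[0,0,0.05],[0,0,0],9.1]]}}

```text
clock: 10.2
eef_pos: [0.4964, -0.2374, 0.1227]
tcp_rot: [0.443, 0.551, -0.443, 0.551]
ft_force: [-0.8, -0.3, -0.9]
finger_gap: 0.0783
```

Call:
{"method": "apply_moves", "body": {"steps": [[[0,0,1.5],[0,0,0],9.1],[[0,0,4],[0,0,0],9.1],[[0,0,7],[0,0,0],9.1],[[0,0,10],[0,0,0],9.1],[[0.3,3,11.5],[0,0,0],9.1],[[0.7,6.5,12],[0,0,0],9.1],[[1.2,10,12],[0,0,0],9.1],[[1.6,13.5,12],[0,0,0],9.1],[[2,17,12],[0,0,0],9.1],[[2.5,20,12],[0,0,0],9.1]]}}

```text
clock: 11.2
eef_pos: [0.5213, -0.0353, 0.2429]
tcp_rot: [0.443, 0.551, -0.443, 0.551]
ft_force: [0.3, -0.3, 0.3]
finger_gap: 0.0907
```

```bash
python3 look.py e 240 140 460 260 240 100 370 270
```

```text
clock 11.2
eef_pos [ 0.5213 -0.0353  0.2429]
tcp_rot [ 0.4429  0.5513 -0.4426  0.5514]
ft_force [ 0.303  -0.2552  0.264 ]
finger_gap 0.0907
q [ 0.1806  0.2886 -0.2713  1.8045  0.0873  1.0599 -1.4759]
top scale 1.7954545454545454 origin [240, 140]
side scale 3.0384615384615383 origin [240, 100]
```

View pics/e.png

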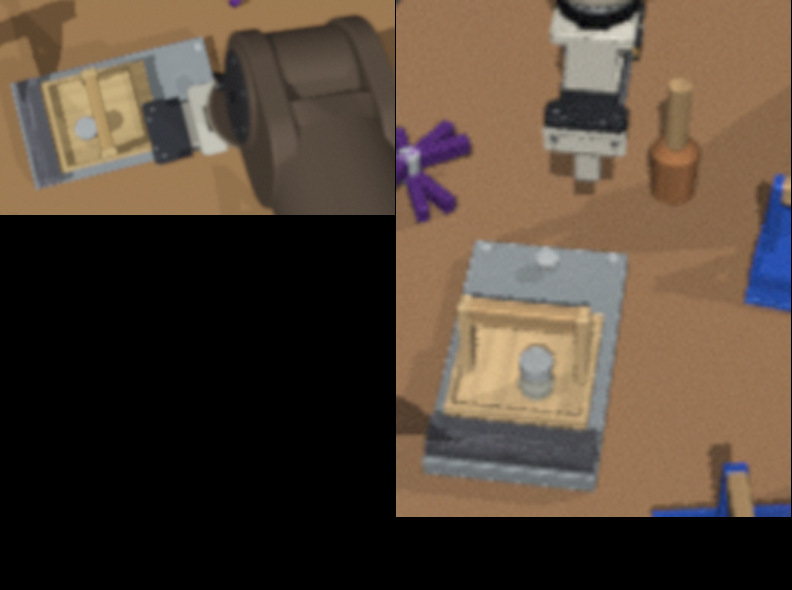

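The mallet is standing upright on the bench at side crop (676,140). The tray and jar are undisturbed. I move over the handle bar at about (0.545, 0.105) and check before closing.

Call:
{"method": "apply_moves", "body": {"steps": [[[0.6,3.5,0],[0,0,0],9.1],[[1.2,7,0],[0,0,0],9.1],[[1.8,10.5,0],[0,0,0],9.1],[[2.2,13,-0.5],[0,0,0],9.1],[[2.4,14,-1.5],[0,0,0],9.1],[[2.4,14,-3],[0,0,0],9.1],[[2.4,14,-5],[0,0,0],9.1],[[2.4,14,-7],[0,0,0],9.1],[[2.4,14,-8],[0,0,0],9.1],[[2.4,14,-8],[0,0,0],9.1]]}}

```text
clock: 12.3
eef_pos: [0.5445, 0.1011, 0.1611]
tcp_rot: [0.442, 0.551, -0.444, 0.55]
ft_force: [-0.8, -0.3, 0.3]
finger_gap: 0.0906
```

```bash
python3 look.py f 240 140 460 260 240 100 370 270; python3 -c "
from workcell import *
from scipy.spatial.transform import Rotation as R
import numpy as np
z=R.from_quat(get_obs()['tcp_rot']).as_matrix();print(z.round(3),np.degrees(np.arctan2(z[1,2],z[0,2])))"
```

```text
clock 12.3
eef_pos [0.5445 0.1011 0.1611]
tcp_rot [ 0.4423  0.5514 -0.4444  0.5503]
ft_force [-0.8136 -0.2826  0.3277]
finger_gap 0.0906
q [-0.0531  0.4291 -0.3069  1.8268  0.1598  0.9131 -1.7875]
top scale 1.7954545454545454 origin [240, 140]
side scale 3.0384615384615383 origin [240, 100]
[[ 0.     0.977  0.214]
 [-0.     0.214 -0.977]
 [-1.     0.     0.   ]] -77.6243222154248
```

View pics/f.png

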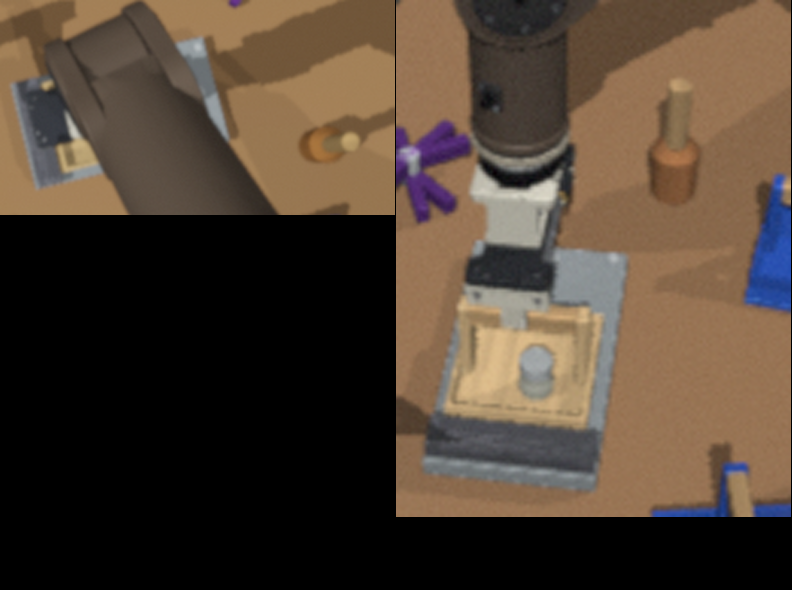

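The front finger hangs ahead of the bar, and the jar sits lower at side crop (537,370). Tips will stop 18 mm above the lid. I descend and close gently.

Call:
{"method": "apply_moves", "body": {"steps": [[[0,0.2,-1],[0,0,0],9.1],[[0,0.2,-2.5],[0,0,0],9.1],[[0,0.2,-4],[0,0,0],9.1],[[0,0.2,-4.8],[0,0,0],9.1],[[0,0.2,-5.1],[0,0,0],9.1],[[0,0.2,-5.1],[0,0,0],9.1],[[0,0.2,-5.1],[0,0,0],9.1]]}}

```text
clock: 13.1
eef_pos: [0.5459, 0.1048, 0.1123]
tcp_rot: [0.443, 0.551, -0.443, 0.551]
ft_force: [-0.5, 1.3, -0.0]
finger_gap: 0.091
```

Call:
{"method": "apply_moves", "body": {"steps": [[[0,0,0],[0,0,0],7],[[0,0,0],[0,0,0],5],[[0,0,0],[0,0,0],4],[[0,0,0],[0,0,0],3],[[0,0,0],[0,0,0],2.5],[[0,0,0],[0,0,0],2.2],[[0,0,0],[0,0,0],2],[[0,0,0],[0,0,0],1.8],[[0,0,0],[0,0,0],1.5],[[0,0,0],[0,0,0],1.5]], "grip_force": 8}}

```text
clock: 14.1
eef_pos: [0.5454, 0.1046, 0.1117]
tcp_rot: [0.443, 0.551, -0.443, 0.551]
ft_force: [0.7, 0.1, -0.3]
finger_gap: 0.018
```

The gap is 18.0 mm, which is the bar thickness, with almost no side force. I firm the grip and slide 30 mm along the tray's -x.

Call:
{"method": "apply_moves", "body": {"steps": [[[0,0,0],[0,0,0],1.5],[[0,0,0],[0,0,0],1.5],[[0,0,0],[0,0,0],1.2],[[0,0,0],[0,0,0],1.2]], "grip_force": 55}}

```text
clock: 14.5
eef_pos: [0.5454, 0.1046, 0.1117]
tcp_rot: [0.443, 0.551, -0.443, 0.551]
ft_force: [-1.0, -0.2, 0.3]
finger_gap: 0.0175
```

Call:
{"method": "apply_moves", "body": {"steps": [[[0.05,-0.2,0],[0,0,0],1.2],[[0.1,-0.5,0],[0,0,0],1.2],[[0.2,-0.9,0],[0,0,0],1.2],[[0.28,-1.3,0],[0,0,0],1.2]]}}

```text
clock: 14.9
eef_pos: [0.5483, 0.0913, 0.1117]
tcp_rot: [0.443, 0.551, -0.443, 0.551]
ft_force: [-0.4, 2.3, -0.4]
finger_gap: 0.018
```

Sliding freely: friction is about 2 N.

Call:
{"method": "apply_moves", "body": {"steps": [[[0.1,-0.4,0],[0,0,0],1.2],[[0.18,-0.8,0],[0,0,0],1.2],[[0.26,-1.2,0],[0,0,0],1.2],[[0.34,-1.55,0],[0,0,0],1.2],[[0.37,-1.7,0],[0,0,0],1.2],[[0.37,-1.7,0],[0,0,0],1.2],[[0.37,-1.7,0],[0,0,0],1.2]]}}

```text
clock: 15.6
eef_pos: [0.5521, 0.0739, 0.1117]
tcp_rot: [0.443, 0.551, -0.443, 0.551]
ft_force: [0.4, -1.5, -0.4]
finger_gap: 0.0179
```

```bash
python3 look.py g 240 140 460 260 240 100 370 270
```

```text
clock 15.6
eef_pos [0.5521 0.0739 0.1117]
tcp_rot [ 0.4429  0.5508 -0.4434  0.5512]
ft_force [ 0.4093 -1.5373 -0.376 ]
finger_gap 0.0179
q [-0.018   0.4921 -0.2901  1.8701  0.1895  0.8061 -1.7619]
top scale 1.7954545454545454 origin [240, 140]
side scale 3.0384615384615383 origin [240, 100]
```

View pics/g.png

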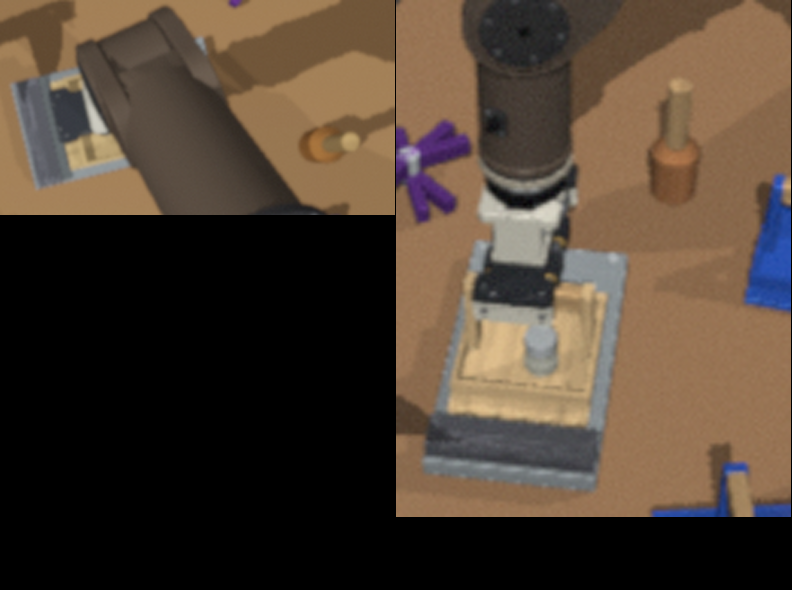

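The tray slid 31 mm and its rim has cleared the lip, with the jar upright at side crop (540,348). I lift slowly.

Call:
{"method": "apply_moves", "body": {"steps": [[[0,0,0.2],[0,0,0],1.2],[[0,0,0.5],[0,0,0],1.2],[[0,0,0.9],[0,0,0],1.2],[[0,0,1.3],[0,0,0],1.2],[[0,0,1.5],[0,0,0],1.2]]}}

```text
clock: 16.2
eef_pos: [0.5521, 0.0748, 0.1273]
tcp_rot: [0.443, 0.551, -0.443, 0.551]
ft_force: [-0.9, 0.1, -4.7]
finger_gap: 0.018
```

The load reads 4.7 N, matching tray plus jar, so it is free.

Call:
{"method": "apply_moves", "body": {"steps": [[[0,0,0.5],[0,0,0],1.2],[[0,0,1.5],[0,0,0],1.2],[[0,0,2.8],[0,0,0],1.2],[[0,0,4.1],[0,0,0],1.2],[[0,0,5.4],[0,0,0],1.2],[[0,0,6.6],[0,0,0],1.2],[[0,0,7.6],[0,0,0],1.2],[[0,0,8.2],[0,0,0],1.2],[[0,0,8.5],[0,0,0],1.2],[[0,0,8.5],[0,0,0],1.2]]}}

```text
clock: 17.2
eef_pos: [0.552, 0.0746, 0.2119]
tcp_rot: [0.443, 0.551, -0.443, 0.551]
ft_force: [-0.2, 0.1, -3.9]
finger_gap: 0.0176
```

Call:
{"method": "apply_moves", "body": {"steps": [[[0,0,0],[0,0,0],1.2],[[0,0,0],[0,0,0],1.2],[[0,0,0],[0,0,0],1.2],[[0,0,0],[0,0,0],1.2],[[0,0,0],[0,0,0],1.2]]}}

```text
clock: 17.7
eef_pos: [0.5519, 0.0746, 0.2116]
tcp_rot: [0.443, 0.551, -0.443, 0.551]
ft_force: [0.5, 0.1, -3.8]
finger_gap: 0.018
```

```bash
python3 look.py h 60 60 480 340 150 60 420 380
```

```text
clock 17.7
eef_pos [0.5519 0.0746 0.2116]
tcp_rot [ 0.4429  0.5512 -0.4431  0.5511]
ft_force [ 0.4611  0.1219 -3.767 ]
finger_gap 0.018
q [ 0.0046  0.3782 -0.3141  1.7631  0.1341  1.0215 -1.713 ]
top scale 0.9404761904761905 origin [60, 60]
side scale 1.462962962962963 origin [150, 60]
```

View pics/h.png

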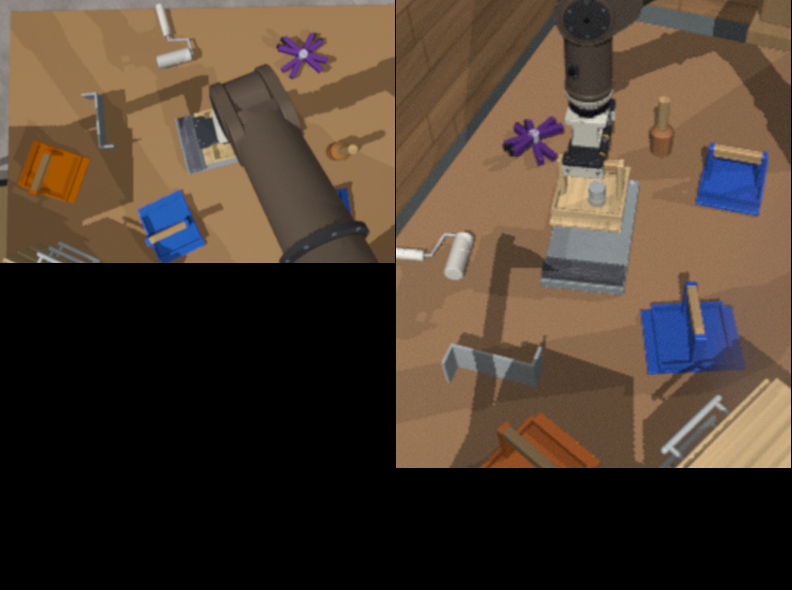

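The tray is up over the dock with the jar in it at side crop (597,192), and the mallet stands at (662,130). One zoom to check it is level before handing in.

```bash
python3 - <<'E'
import cv2,numpy as np
s=np.load("sideh.npz")["image"][:,:,::-1]
cv2.imwrite("pics/hz.png",cv2.resize(s[150:265,235:335],None,fx=5,fy=5,interpolation=cv2.INTER_CUBIC))
E
```

```text
(no output)
```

View pics/hz.png

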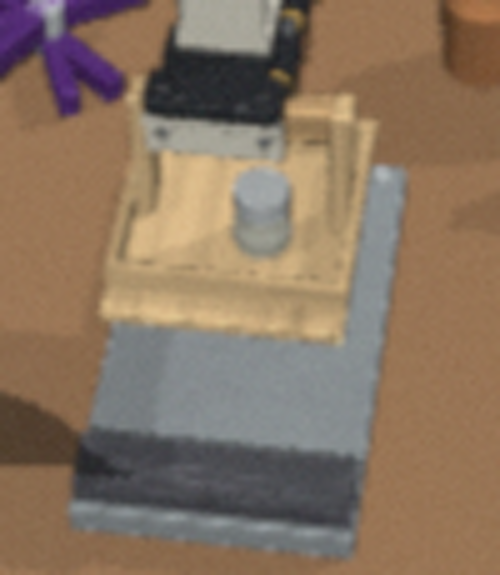

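```bash
python3 - <<'E'
from h import *
S=load("sideh.npz");s=lambda u,v:(235+(u+.5)/5-.5,150+(v+.5)/5-.5)
c=np.array([.552,.0746]);a=np.radians(102.4);ex=np.array([np.cos(a),np.sin(a)]);ey=np.array([-ex[1],ex[0]])
for n,p,z in(("front L rim",(108,268),.146),("front R rim",(350,292),.146),("back R rim",(376,122),.146),("front L bot",(102,318),.122),("front R bot",(343,342),.122),("jar top",(262,184),.175)):
    q=plane(S,s(*p),z)[:2]-c;print(n,(q@ex*1e3).round(1),(q@ey*1e3).round(1))
E
```

```text
front L rim 70.6 -65.7
front R rim 69.6 73.9
back R rim -71.0 72.0
front L bot 88.0 -67.2
front R bot 86.6 72.5
jar top 19.6 16.2
```

With the heights of a level tray assumed, the left and right corners agree within 1.5 mm and the base edge is at +87–88 mm against 90. The jar is where it started. Handing in.

```bash
python3 -c "
from workcell import *
print(sign_off()); o=get_obs(); print(o['clock'],o['eef_pos'],o['ft_force'],o['finger_gap'])"
```

```text
the job is handed in; nothing more can be done
None
the job is handed in; nothing more can be done
```

The tray is free and was handed in at about 18 s, held 10 cm above where it sat in the dock, with the jar standing in it.

- **Catch:** I pressed the peg down with the mallet until it met its rigid stop. The wrist force rose to 26 N with no further travel, and a picture afterwards showed the blade sunk in the plate.
- **Mallet:** I stood it back upright on the bench at its original spot.
- **Tray:** I gripped the handle bar (the jaw gap read 18 mm, the bar's thickness), slid the tray 31 mm along its -x and lifted it 10 cm.

**Last checks:**
- **Level:** the tray's corners matched a level tray to about 3 mm.
- **Jar:** it was upright and had moved no more than about 4 mm in the tray.
- **Other parts:** the mallet was standing, and the clamps, bench hook and roller looked unmoved by eye.

**Disagreements:**
- The load read 4.7 N just after the lift but 3.8 N at the end. I put that down to sensor noise, as the gap and height held.
- The two views differed by up to 4 mm on the peg and mallet. My side-view reading of the bar was about 11 mm off the top view. I used the top view, which matched the given 155 mm between peg and bar.

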